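Return the microscope kit to its outlines

TASK

The microscope session is over: put the four pieces of kit away, each standing upright in the middle of the plate whose dark outline fits its base: eyepiece, glass specimen jar, long slide box and square specimen box. Line the two boxes up with their outlines and keep every piece right side up throughout. Leave the flat glass dish and the brown bottle standing among them where they are.

Things in the scene. Friction and masses are not known exactly. Their poses are not given: they have to be found in the camera images.
- eyepiece_center (a point): Loose black microscope eyepiece standing on its wide end: a cylinder 42 mm in diameter up to a height of 40 mm with an aluminium band, then a narrower steel tube 30 mm in diameter to the full height of 60 mm; about 110 g. Grip it by the wide part. This point is on its axis, 30 mm above its underside; z up. It belongs on the small round outline.
- jar_center (a point): Loose closed glass jar of brown seed pods, 62 mm in diameter up to a height of 54 mm, then a steel lid 58 mm in diameter with a knob, 80 mm high over all; about 260 g. This point is on its axis, 40 mm above its underside; z up. It belongs on the large round outline.
- slidebox_center (a point): Loose long grey plastic box for slides, 92 mm (its x) by 40 mm (its y) by 34 mm high, with a paper label on top; about 140 g. This point is its centre, 17 mm above its underside; z up. Either way round is right on the long outline.
- squarebox_center (a point): Loose square cardboard specimen box, 54 mm (x) by 54 mm (y) by 30 mm high, a white top with a brown leaf on it; about 80 g. This point is its centre, 15 mm above its underside; z up. It may stand any of the four ways round on the square outline.
- plate_small_round: Fixed round light-grey plate, 116 mm across and 4 mm thick, lying on the table, with a flat dark silhouette in its middle: a disc 50 mm in diameter (for the eyepiece). Its origin is the centre of its underside, z up; its yaw does not matter. The other plates differ only in their silhouette.
- plate_large_round: Fixed round light-grey plate, 116 mm across and 4 mm thick, lying on the table, with a flat dark silhouette in its middle: a disc 70 mm in diameter (for the jar). Its origin is the centre of its underside, z up; its yaw does not matter. The other plates differ only in their silhouette.
- plate_long: Fixed round light-grey plate, 116 mm across and 4 mm thick, lying on the table, with a flat dark silhouette in its middle: a rectangle 100 mm by 48 mm (for the slide box). Its origin is the centre of its underside, z up; x runs along the rectangle's long side. The other plates differ only in their silhouette.
- plate_square: Fixed round light-grey plate, 116 mm across and 4 mm thick, lying on the table, with a flat dark silhouette in its middle: a square of 62 mm side (for the square box). Its origin is the centre of its underside, z up; x and y run along the square's sides. The other plates differ only in their silhouette.
- dish_center (a point): Bystander: loose flat round closed glass dish with leaf pieces in it, 84 mm in diameter, 18 mm high; this point is its centre. Leave it where it is.
- reagent_center (a point): Bystander: loose brown bottle with a black cap, 54 mm in diameter, 115 mm high; this point is on its axis, 57.5 mm above its underside. Leave it where it is.

How it is judged:
By the outcome, as a careful person would: the job done as asked, in the order asked, and still so for the second after the job is handed in, with the robot touching nothing.
It also fails if it takes over 122 s, if anything falls off the work surface, if the arm or the gripper's body presses on something with over 40 N, if the wrist force passes 120 N, or if a joint passes its speed limit or range.

ROBOT

A 6-joint arm with a two-finger parallel gripper is mounted at the origin on the work surface. World frame = base frame: x ahead of the robot, y to its left, z up, the work surface at z = 0. Lengths are in m, angles in rad, forces in N, time in s.
With the tool pointing down it reaches from about 0.25 to 0.775 m from the base axis. Payload 4 kg.
Tool frame: the origin (TCP) lies between the finger pads; the fingertips stand 19 mm ahead of it and the grasp point (between the pads) is the TCP (robot.tip_reach is the y of the fingertips in the tool frame, in m); y points along the fingers, x is the direction in which the jaws open and shut, and the axes are right-handed (so a half turn about y gives the same grasp; the last joint's range is limited). The gripper opens to 94 mm and grips with 3 to 60 N. Pads are 16 mm wide; open, the fingers measure 119 mm over their backs; the gripper's body (75 mm by 177 mm) begins 78 mm behind the grasp point.
Start: joints at [1.08, 0.087, 1.371, -0, 1.684, -0.103], TCP at [0.208, 0.509, 0.225] pointing down, gripper open.
Joint ranges: [-3.1, 3.1], [-0.76, 2.03], [0.27, 2.55], [-1.08, 4.22], [0.17, 2.65], [-2.57, 2.57]. Speed limits (rad/s): [2.79, 2.79, 3.14, 3.14, 3.14, 3.14].

INTERFACE

Orientations are given as [roll, pitch, yaw] about the fixed x, y, z axes, in that order (R = Rz(yaw) Ry(pitch) Rx(roll)).
In Python, from bench import robot, imaging, order gives the robot as it stands.
- The arm moves only by the tool send_rows, never from a script. Its argument "moves" is text: rows parted by semicolons, each of 5 numbers parted by spaces: the gripper's target within -1 to 1 (shut at 1, half-way at 0, fully open at -1), then the shift along the tool's x, y, z in m, then the turn about the tool's y in degrees. In form: fingers tx ty tz roll; .... A call has exactly 10 rows; each row shifts and turns the commanded pose from where the row before left it, along the tool's axes as they then stand; what a row does not reach is not made up. A row lasts 1/12 s, in which the tool goes at most 41.7 mm and 7.16 degrees, less where a joint would pass 70% of its speed; a pose out of reach is approached as far as the arm can. A call with a gripper value outside its range is refused whole. The fingers move at their own pace and stop on an object; the grip force is fixed at half the most. Time passes only in rows, so rows that do not move let the fingers close, or fill a call up. It gives the time, the measured TCP pose, the force and the opening at its end, in the units of the state.
- robot.get_obs(): the state, without advancing time (a new reading comes with each control period).
- imaging.snapshot(name): name is "scene" or "top"; returns a dict with "image" (480x640x3 uint8, red, green, blue), "mtx" (3x3 intrinsics, pixels), "R" (3x3) and "t" (3): a world point X has camera coordinates R X + t. Camera axes: x right, y down, z forward; pixel columns grow to the right and rows downward; lengths in m; the calibration is good to about 2 mm. A picture is of the moment at which its call begins. There is no depth.
- order.close_job(): hands the job in, once; it reports no verdict.
Trained networks look in a picture, given as the dict that the camera call returned (one of the last four; its "shot" number tells which), for a name from the list of things; names that differ only in an ending like _2 or _b are one class to them, and where a whole thing is asked for, a point or a joint stands for the part that bears it (a point fixed in the world has none). Each returns a list of dicts, best first, with "conf" (0 to 1); they miss things now and then, are a little off and sometimes report something else, mostly with a low value. They report only what shows in the picture. A call takes as long as a camera call.
- imaging.recognise(picture, target): "centre" ([column, row] in pixels, amid what is visible of it).
- imaging.landmark_of(picture, target): "centre" ([column, row] in pixels: a listed point, or the origin of a listed thing).
The state is a dict: "time": time; "joint_positions": joint angles; "qvel": joint speeds; "joint_torque": joint torques, N m; "tool_pos": TCP position; "ee_rot": TCP orientation; "wrist_force": force on the tool from outside, world axes, zero at the start; "wrist_torque": the same for the moment, N m; "width": finger opening in m.
Only numpy, scipy, OpenCV 4.12 (cv2) and the standard library are available. Lean on these libraries where they do the work, as an engineer would, in place of code of your own. Each camera call takes 0.05 s, during which the arm holds its last target.

## Working session

There is one attempt and no reset: what is moved stays moved. The work goes in short steps, Python scripts to look and compute and a tool call to move; the robot and the scene stay as the last step left them, time stands still between calls to the robot, and variables do not carry over. Pictures are saved under pics/ and viewed, and the job is handed in when it is done.

Besides the shell and the picture viewer there is one more tool, called after ">>>" as name(argument=value, ...), one argument or row to a line, values as JSON. send_rows: Moves the arm, as the interface text tells. Its arguments: {"type":"object","properties":{"moves":{"type":"string"}},"required":["moves"]}

```bash
mkdir -p pics; ls
python3 - <<'E'
from bench import robot, imaging, order
import cv2
for n in ["scene","top"]:
    s=imaging.snapshot(n)
    cv2.imwrite(f"pics/{n}0.png",s["image"][:,:,::-1])
    print(n,s["shot"],s["mtx"],s["R"],s["t"])
    for k in ["eyepiece_center","jar_center","slidebox_center","squarebox_center","plate_small_round","plate_large_round","plate_long","plate_square","dish_center","reagent_center"]:
        print(k,[(d["centre"],d["conf"]) for d in imaging.landmark_of(s,k)][:3])
print(robot.get_obs())
E
```

```text
pics
scene 1 [[574.90299621   0.         314.9895223 ]
 [  0.         574.90299621 239.11995082]
 [  0.           0.           1.        ]] [[ 0.6870462   0.72660499  0.00356297]
 [ 0.45265747 -0.42416724 -0.78433626]
 [-0.56839135  0.54048805 -0.62032567]] [-0.37625106 -0.18810127  1.6439766 ]
eyepiece_center [([301.3, 245.0], 0.97)]
jar_center [([172.2, 276.0], 0.71)]
slidebox_center [([358.6, 186.0], 0.73), ([243.2, 278.2], 0.71)]
squarebox_center [([272.7, 321.0], 0.61)]
plate_small_round [([243.6, 279.7], 0.91), ([412.7, 206.9], 0.5)]
plate_large_round [([413.0, 208.1], 0.89)]
plate_long [([406.0, 252.1], 0.84)]
plate_square [([183.5, 350.4], 0.72), ([352.9, 287.2], 0.57)]
dish_center [([182.4, 349.4], 0.94), ([356.9, 185.1], 0.67), ([402.1, 253.1], 0.61)]
reagent_center [([334.8, 203.3], 0.65)]
top 2 [[530.07974215   0.         313.90623525]
 [  0.         530.07974215 235.69543513]
 [  0.           0.           1.        ]] [[-0.02552352 -0.99924582  0.02926325]
 [-0.99536538  0.02268767 -0.09345068]
 [ 0.09271628 -0.03151282 -0.99519377]] [-0.00725827  0.52059819  0.93307735]
[... 418 characters left out ...]
nter [([212.5, 268.2], 0.79)]
{'time': 1.1, 'joint_positions': array([ 1.07991213e+00,  8.72044785e-02,  1.37071767e+00,  1.49517876e-05,
        1.68357782e+00, -1.03112733e-01]), 'qvel': array([-0.00040694,  0.00017538,  0.00128303, -0.00071928,  0.00041064,
       -0.00019727]), 'joint_torque': array([ 3.39958178e-04, -3.40045846e+01, -3.02603960e+01,  7.16528879e-02,
        2.38171971e-02,  7.30335259e-07]), 'tool_pos': array([0.20798428, 0.50917837, 0.22449445]), 'ee_rot': array([-1.57079109e+00, -9.37154857e-05,  1.18302654e+00]), 'wrist_force': array([-0.48523472, -1.08821903,  0.18905359]), 'wrist_torque': array([-0.02929621, -0.00694194,  0.02605684]), 'width': 0.09388560600252653}
```

View pics/scene0.png

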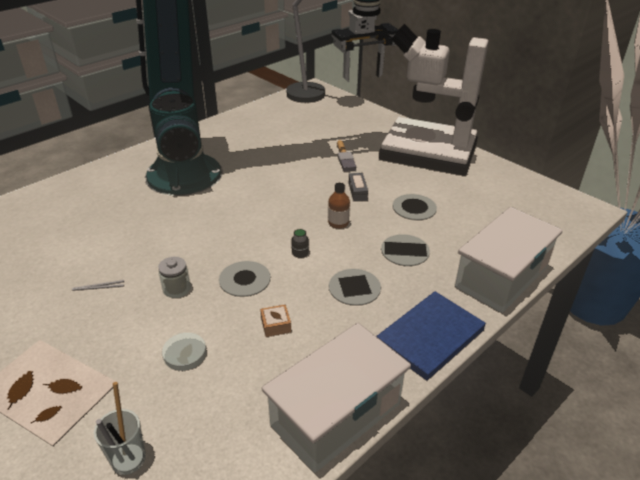

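View pics/top0.png

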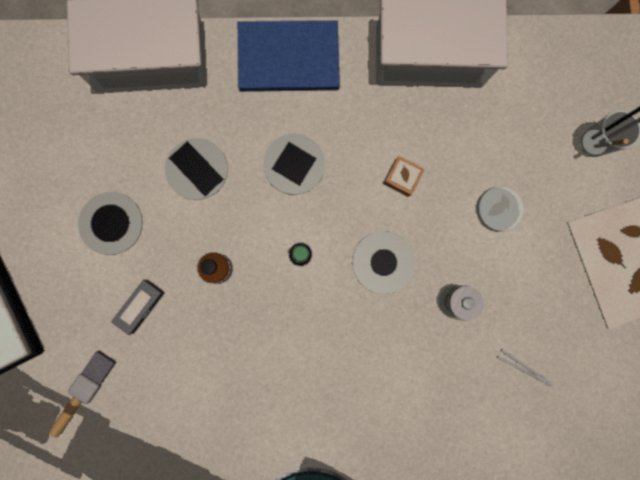

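The top view shows the plates: large round at (110,222), long at (197,168), square at (294,164), small round at (384,262). The pieces are the eyepiece at (300,254), slide box at (138,307), square box at (404,175) and jar at (465,302). The bottle stands at (214,268) and the dish at (500,208). The networks agree, except that the slide box was missed in the top view. Next I'll rectify the image and measure.

```bash
cat > h.py <<'E'
import numpy as np, cv2
def back(s,px,z):
    K,R,t=s["mtx"],s["R"],s["t"]
    d=R.T@np.linalg.solve(K,np.array([px[0],px[1],1.])); c=-R.T@t
    return c+d*(z-c[2])/d[2]
def proj(s,X):
    p=s["mtx"]@(s["R"]@np.asarray(X,float)+s["t"]); return p[:2]/p[2]
def rect(s,c,z,half=0.08,sc=2500):
    # image of plane z around c ; col=(y... ) x right = world x, row down = -y
    n=int(2*half*sc)
    W=np.array([[c[0]-half,c[1]+half],[c[0]+half,c[1]+half],[c[0]+half,c[1]-half],[c[0]-half,c[1]-half]])
    src=np.array([proj(s,[*w,z]) for w in W],np.float32)
    dst=np.array([[0,0],[n,0],[n,n],[0,n]],np.float32)
    H=cv2.getPerspectiveTransform(src,dst)
    return cv2.warpPerspective(s["image"],H,(n,n),flags=cv2.INTER_CUBIC),H
def toW(p,c,half=0.08,sc=2500): return np.array([c[0]-half+p[0]/sc, c[1]+half-p[1]/sc])
E
python3 - <<'E'
from bench import robot, imaging
from h import *
s=imaging.snapshot("top"); s2=imaging.snapshot("scene")
print("tcp",proj(s,[.208,.509,.225]),proj(s2,[.208,.509,.225]),"base",proj(s,[0,0,0]),proj(s2,[0,0,0]))
items={"pl_large":((110,222),.004),"pl_long":((197,168),.004),"pl_sq":((294,164),.004),"pl_small":((384,262),.004),
"eye":((300,254),.06),"slide":((138,307),.034),"sq":((404,175),.03),"jar":((465,302),.054),"bottle":((214,268),.1),"dish":((500,208),.018)}
tiles=[]
for k,(p,z) in items.items():
    c=back(s,p,z)[:2]; r,_=rect(s,c,z)
    print(k,c.round(4))
    if k.startswith("pl"):
        g=cv2.cvtColor(r,cv2.COLOR_RGB2GRAY); m=(g<75).astype(np.uint8)
        n,l,st,ce=cv2.connectedComponentsWithStats(m); i=l[200,200]
        cs,_=cv2.findContours((l==i).astype(np.uint8),cv2.RETR_EXTERNAL,cv2.CHAIN_APPROX_NONE)
        cc=max(cs,key=cv2.contourArea); q=cv2.minAreaRect(cc)
        print("  centroid",toW(ce[i],c).round(4),"rect",toW(q[0],c).round(4),np.array(q[1])/2.5,"ang",-q[2])
    t=cv2.resize(r,(190,190)); cv2.putText(t,k,(3,15),0,.5,(255,0,0),1); tiles.append(t)
tiles+= [np.zeros_like(tiles[0])]*(-len(tiles)%4)
cv2.imwrite("pics/tiles1.png",np.vstack([np.hstack(tiles[i:i+4]) for i in range(0,12,4)])[:,:,::-1])
E
```

```text
tcp [-68.99257762 461.95572096] [362.50277883  70.82273202] base [309.78282154 531.44643023] [183.41352426 173.34043514]
pl_large [0.5558 0.3519]
  centroid [0.5545 0.3527] rect [0.5545 0.3528] [68.16508789 67.88225098] ang -45.0
pl_long [0.6532 0.1933]
  centroid [0.653  0.1956] rect [0.6529 0.1954] [47.56564331 99.62323608] ang -48.15484619140625
pl_sq [0.6574 0.0133]
  centroid [0.6589 0.0139] rect [0.6588 0.0139] [60.90288696 60.59984131] ang -32.5248908996582
pl_small [ 0.4705 -0.1485]
  centroid [ 0.4704 -0.1475] rect [ 0.4703 -0.1473] [46.8 46.4] ang -0.0
eye [0.4857 0.0062]
slide [0.4012 0.2914]
sq [ 0.6272 -0.1869]
jar [ 0.3954 -0.2796]
bottle [0.4636 0.1483]
dish [ 0.5644 -0.3651]
```

View pics/tiles1.png

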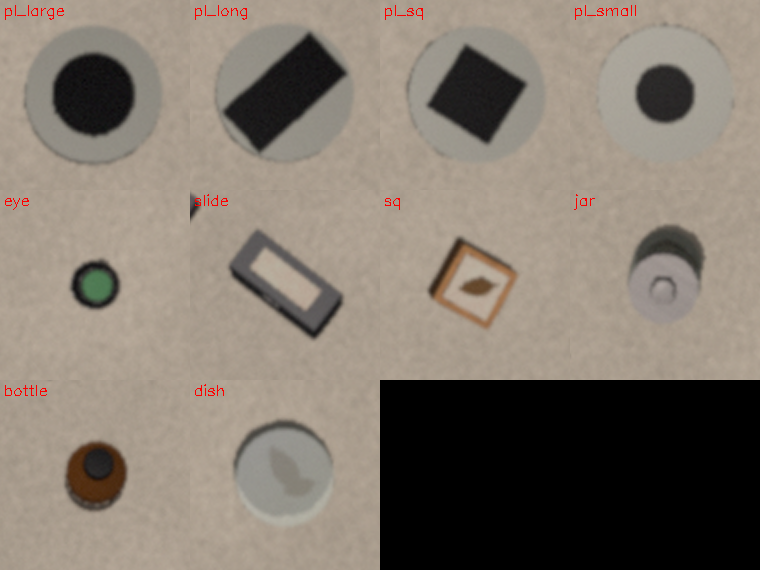

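```bash
cat > fit.py <<'E'
from h import *
from scipy.optimize import minimize
def circ(r,z,n=48):
    a=np.linspace(0,2*np.pi,n,endpoint=False); return np.c_[r*np.cos(a),r*np.sin(a),np.full(n,z)]
def box(lx,ly,h):
    return np.array([[a*lx/2,b*ly/2,z] for a in(-1,1) for b in(-1,1) for z in(0,h)])
M={"eye":[np.r_[circ(.021,0),circ(.021,.04)],circ(.015,.06)],
"jar":[np.r_[circ(.031,0),circ(.031,.054)],np.r_[circ(.029,.054),circ(.029,.07)]],
"bottle":[np.r_[circ(.027,0),circ(.027,.07)]],"dish":[np.r_[circ(.042,0),circ(.042,.018)]],
"slide":[box(.092,.040,.034)],"sq":[box(.054,.054,.030)]}
SC=6
def fit(s,name,guess,z0=0.0,rad=None,thr=14):
    parts=[p+[0,0,z0] for p in M[name]]
    g=np.array(guess,float)
    def pts(q):
        yaw=q[2] if len(q)>2 else 0
        c,sn=np.cos(yaw),np.sin(yaw);Rz=np.array([[c,-sn,0],[sn,c,0],[0,0,1]])
        return [np.array([proj(s,Rz@v+[q[0],q[1],0]) for v in p]) for p in parts]
    P=np.vstack(pts(g)); lo=np.floor(P.min(0)-12).astype(int); hi=np.ceil(P.max(0)+12).astype(int)
    lo=np.maximum(lo,0)
    crop=s["image"][lo[1]:hi[1],lo[0]:hi[0]]
    big=cv2.resize(crop,None,fx=SC,fy=SC,interpolation=cv2.INTER_CUBIC)
    lab=cv2.cvtColor(big,cv2.COLOR_RGB2LAB).astype(float)
    b=3*SC; edge=np.vstack([lab[:b].reshape(-1,3),lab[-b:].reshape(-1,3),lab[:,:b].reshape(-1,3),lab[:,-b:].reshape(-1,3)])
    med=np.median(edge,0)
    d=np.linalg.norm((lab-med)*[.7,1.5,1.5],axis=2)
    m=(d>thr).astype(np.uint8)
    m=cv2.morphologyEx(m,cv2.MORPH_OPEN,np.ones((7,7)));
    n,l,st,ce=cv2.connectedComponentsWithStats(m)
    ctr=((np.vstack(pts(g)).mean(0)-lo+.5)*SC).astype(int)
    i=1+np.argmax(st[1:,4]); m=(l==i).astype(np.uint8)
    cs,_=cv2.findContours(m,cv2.RETR_EXTERNAL,cv2.CHAIN_APPROX_NONE); m[:]=0; cv2.drawContours(m,cs,-1,1,-1)
    def ren(q):
        o=np.zeros_like(m)
        for p in pts(q):
            h=cv2.convexHull(((p-lo+.5)*SC).astype(np.float32)); cv2.fillPoly(o,[np.round(h*16).astype(np.int32)],1,shift=4)
        return o
    def cost(q):
        o=ren(q); return 1-(o&m).sum()/max(1,(o|m).sum())
    st0=np.array([[0,0]+([0] if len(g)>2 else [])]*(len(g)+1),float)
    for k in range(len(g)): st0[k+1,k]=.008 if k<2 else .2
    r=minimize(cost,g,method="Nelder-Mead",options=dict(initial_simplex=g+st0,xatol=1e-5,fatol=1e-5))
    vis=big.copy(); 
    for mm,col in((m,(255,255,0)),(ren(r.x),(255,0,0))):
        cs,_=cv2.findContours(mm,cv2.RETR_EXTERNAL,cv2.CHAIN_APPROX_NONE); cv2.drawContours(vis,cs,-1,col,1)
    return r.x,1-r.fun,cv2.resize(vis,(190,190))
E
python3 - <<'E'
from bench import imaging
from fit import *
G={"eye":(.485,.01),"slide":(.405,.288,-.65),"sq":(.625,-.185,-.5),"jar":(.40,-.275),"bottle":(.46,.155),"dish":(.5644,-.365)}
rows=[]
for cam in("top","scene"):
    s=imaging.snapshot(cam); row=[]
    for k,g in G.items():
        q,i,v=fit(s,k,g); print(cam,k,q.round(4),round(i,3)); cv2.putText(v,k,(3,12),0,.4,(0,0,255),1); row.append(cv2.resize(v,(130,130)))
    rows.append(np.hstack(row))
cv2.imwrite("pics/fit1.png",np.vstack(rows)[:,:,::-1])
E
```

```text
top eye [0.4877 0.0066] 0.919
top slide [ 0.4016  0.2964 -0.6546] 0.968
top sq [ 0.6279 -0.1878 -0.4938] 0.944
top jar [ 0.397  -0.2677] 0.428
top bottle [0.4662 0.1563] 0.973
top dish [ 0.5627 -0.3571] 0.202
scene eye [0.4896 0.0059] 0.903
scene slide [ 0.4043  0.2946 -0.6362] 0.701
scene sq [ 0.6302 -0.1898 -0.4993] 0.971
scene jar [ 0.3977 -0.2782] 0.955
scene bottle [0.467  0.1563] 0.773
scene dish [ 0.5696 -0.3684] 0.783
```

View pics/fit1.png

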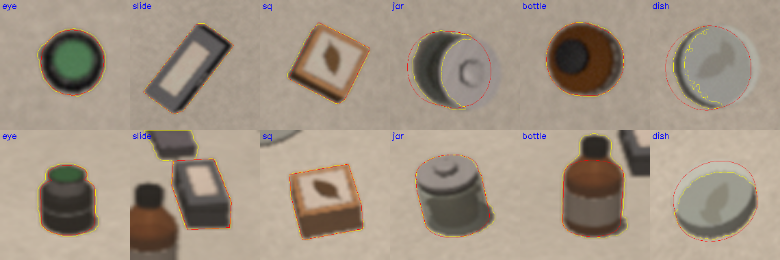

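Run:
```python
from bench import imaging
from fit import *
s=imaging.snapshot("scene")
for k,c in {"large":(.5545,.3527),"long":(.653,.1956),"sq":(.6589,.0139),"small":(.4704,-.1475)}.items():
    r,_=rect(s,c,.004); g=cv2.cvtColor(r,cv2.COLOR_RGB2GRAY); m=(g<90).astype(np.uint8)
    n,l,st,ce=cv2.connectedComponentsWithStats(m); i=l[200,200]
    cs,_=cv2.findContours((l==i).astype(np.uint8),cv2.RETR_EXTERNAL,cv2.CHAIN_APPROX_NONE)
    q=cv2.minAreaRect(max(cs,key=cv2.contourArea)); print(k,toW(ce[i],c).round(4),np.array(q[1])/2.5,-q[2])
t=imaging.snapshot("top")
for thr in(5,6,8,10): print(thr,*[ (k,*fit(t,k,g,thr=thr)[:2]) for k,g in (("jar",(.397,-.277)),("dish",(.566,-.367)))])
```

```text
large [0.5565 0.3514] [68.72626343 68.69118042] -37.87498474121094
long [0.6549 0.1948] [49.55149536 99.45532227] -48.42387771606445
sq [0.6607 0.0131] [63.15543213 62.34549561] -32.905242919921875
small [ 0.4725 -0.1478] [49.76868286 48.75854492] -60.945396423339844
5 ('jar', array([ 0.39485216, -0.27498671]), np.float64(0.8859536442334544)) ('dish', array([ 0.56409941, -0.36560141]), np.float64(0.9672262683619306))
6 ('jar', array([ 0.3945192 , -0.27592144]), np.float64(0.8994561111950445)) ('dish', array([ 0.56410301, -0.36528848]), np.float64(0.9722780922088654))
8 ('jar', array([ 0.39485364, -0.27531611]), np.float64(0.9185770292975917)) ('dish', array([ 0.56421009, -0.36480768]), np.float64(0.9689548663640948))
10 ('jar', array([ 0.39539383, -0.27462251]), np.float64(0.9329467913067487)) ('dish', array([ 0.56344043, -0.35931494]), np.float64(0.8682464153285485))
```

```bash
cat > to.py <<'E'
import sys; from bench import robot; import numpy as np
from scipy.spatial.transform import Rotation as Ro
o=robot.get_obs(); p=o["tool_pos"]; yaw=np.degrees(o["ee_rot"][2])
x,y,z,yt=map(float,sys.argv[1:5]); a=np.radians(yt); d=np.array([x,y])-p[:2]
print("t",o["time"],"pos",p.round(4),"rot",np.degrees(o["ee_rot"]).round(2),"w",round(o["width"],4),"F",o["wrist_force"].round(1))
print("roll",round((yaw-yt+180)%360-180,2),"then tx %.4f ty %.4f tz %.4f"%(d@[np.cos(a),np.sin(a)],p[2]-z,d@[-np.sin(a),np.cos(a)]))
E
python3 to.py .4887 .0062 .15 0
```

```text
t 1.4 pos [0.208  0.5092 0.2245] rot [-9.000e+01 -1.000e-02  6.778e+01] w 0.0943 F [0.1 0.2 0.4]
roll 67.78 then tx 0.2807 ty 0.0745 tz -0.5030
```

>>> send_rows(
  moves="-1 0 0 0 6.8; -1 0 0 0 6.8; -1 0 0 0 6.8; -1 0 0 0 6.8; -1 0 0 0 6.8; -1 0 0 0 6.8; -1 0 0 0 6.8; -1 0 0 0 6.8; -1 0 0 0 6.8; -1 0 0 0 6.58",
)

```text
time: 2.23
tool_pos: [0.208, 0.5092, 0.2245]
ee_rot: [-1.571, -0.0, -0.006]
wrist_force: [-0.6, 0.3, -0.1]
width: 0.094
```

```bash
python3 to.py .4887 .0062 .15 0
```

```text
t 2.2333 pos [0.208  0.5092 0.2245] rot [-90.    -0.    -0.33] w 0.094 F [-0.6  0.3 -0.1]
roll -0.33 then tx 0.2807 ty 0.0745 tz -0.5030
```

>>> send_rows(
  moves="-1 0.014 0 -0.025 0; -1 0.014 0 -0.025 0; -1 0.014 0 -0.025 0; -1 0.014 0 -0.025 0; -1 0.014 0 -0.025 0; -1 0.014 0 -0.025 0; -1 0.014 0 -0.025 0; -1 0.014 0 -0.025 0; -1 0.014 0 -0.025 0; -1 0.014 0 -0.025 0",
)

```text
time: 3.07
tool_pos: [0.3484, 0.2579, 0.2247]
ee_rot: [-1.57, -0.001, 0.0]
wrist_force: [0.4, 0.1, -0.1]
width: 0.0939
```

>>> send_rows(
  moves="-1 0.014 0 -0.025 0; -1 0.014 0 -0.025 0; -1 0.014 0 -0.025 0; -1 0.014 0 -0.025 0; -1 0.014 0 -0.025 0; -1 0.014 0 -0.025 0; -1 0.014 0 -0.025 0; -1 0.014 0 -0.025 0; -1 0.014 0 -0.025 0; -1 0 0 0 0",
)

```text
time: 3.9
tool_pos: [0.4756, 0.0303, 0.2241]
ee_rot: [-1.573, -0.0, -0.005]
wrist_force: [-0.5, 0.3, -0.4]
width: 0.094
```

```bash
python3 to.py .4887 .0062 .024 0
```

```text
t 3.9 pos [0.4756 0.0303 0.2241] rot [-9.012e+01 -2.000e-02 -3.000e-01] w 0.094 F [-0.5  0.3 -0.4]
roll -0.3 then tx 0.0131 ty 0.2001 tz -0.0241
```

>>> send_rows(
  moves="-1 0.0131 0 -0.0241 0; -1 0 0.025 0 0; -1 0 0.025 0 0; -1 0 0.025 0 0; -1 0 0.025 0 0; -1 0 0.025 0 0; -1 0 0 0 0; -1 0 0 0 0; -1 0 0 0 0; -1 0 0 0 0",
)

```text
time: 4.73
tool_pos: [0.4886, 0.0102, 0.1019]
ee_rot: [-1.571, -0.004, 0.0]
wrist_force: [-1.3, 0.6, 0.3]
width: 0.0939
```

```bash
python3 to.py .4887 .0062 .024 0
python3 - <<'E'
from bench import imaging
from fit import *
a=[imaging.snapshot(n) for n in("top","scene")]
print([proj(s,[.4887,.0062,.06]) for s in a])
v=[cv2.resize(s["image"][y-70:y+70,x-100:x+100],(400,280),interpolation=cv2.INTER_CUBIC) for s,(x,y) in zip(a,((300,254),(301,230)))]
cv2.imwrite("pics/a1.png",np.hstack(v)[:,:,::-1])
E
```

```text
t 4.7333 pos [0.4886 0.0102 0.1019] rot [-9.001e+01 -2.400e-01  2.000e-02] w 0.0939 F [-1.3  0.6  0.3]
roll 0.02 then tx 0.0001 ty 0.0779 tz -0.0040
[array([299.95642227, 252.25709459]), array([299.55352802, 231.96672251])]
```

View pics/a1.png

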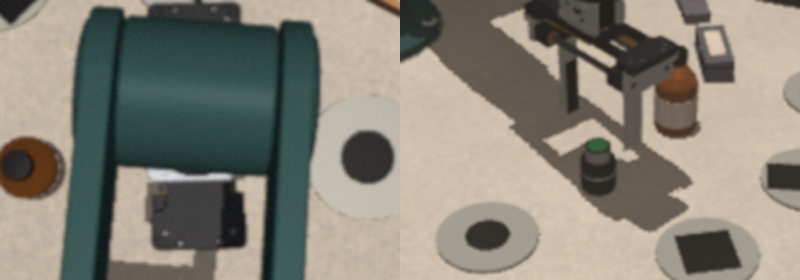

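>>> send_rows(
  moves="-1 0 0 -0.004 0; -1 0 0.013 0 0; -1 0 0.013 0 0; -1 0 0.013 0 0; -1 0 0.013 0 0; -1 0 0.013 0 0; -1 0 0.012 0 0; -1 0 0 0 0; -1 0 0 0 0; -1 0 0 0 0",
)

```text
time: 5.67
tool_pos: [0.4879, 0.0059, 0.0235]
ee_rot: [-1.571, -0.002, -0.0]
wrist_force: [-0.2, 0.3, -0.9]
width: 0.0942
```

```bash
python3 to.py .4887 .0062 .024 0
```

```text
t 5.6667 pos [0.4879 0.0059 0.0235] rot [-9.001e+01 -1.000e-01 -1.000e-02] w 0.0942 F [-0.2  0.3 -0.9]
roll -0.01 then tx 0.0008 ty -0.0005 tz 0.0003
```

>>> send_rows(
  moves="1 0 0 0 0; 1 0 0 0 0; 1 0 0 0 0; 1 0 0 0 0; 1 0 0 0 0; 1 0 0 0 0; 1 0 0 0 0; 1 0 0 0 0; 1 0 0 0 0; 1 0 0 0 0",
)

```text
time: 6.5
tool_pos: [0.4872, 0.0061, 0.0225]
ee_rot: [-1.571, -0.0, 0.0]
wrist_force: [0.1, -0.4, -0.4]
width: 0.0418
```

>>> send_rows(
  moves="1 0 -0.01 0 0; 1 0 -0.01 0 0; 1 0 -0.015 0 0; 1 0 -0.02 0 0; 1 0 -0.02 0 0; 1 0 -0.02 0 0; 1 0 -0.015 0 0; 1 0 -0.01 0 0; 1 0 0 0 0; 1 0 0 0 0",
)

```text
time: 7.33
tool_pos: [0.4873, 0.006, 0.1431]
ee_rot: [-1.571, -0.001, 0.0]
wrist_force: [-0.6, 0.6, -1.4]
width: 0.0414
```

```bash
python3 to.py .4715 -.1477 .0285 0;python3 to.py .4715 -.1477 .0285 0
```

```text
t 7.3333 pos [0.4873 0.006  0.1431] rot [-9.001e+01 -8.000e-02  0.000e+00] w 0.0414 F [-0.6  0.6 -1.4]
roll 0.0 then tx -0.0158 ty 0.1146 tz -0.1537
t 7.3333 pos [0.4873 0.006  0.1431] rot [-9.001e+01 -8.000e-02  0.000e+00] w 0.0414 F [-0.6  0.6 -1.4]
roll 0.0 then tx -0.0158 ty 0.1146 tz -0.1537
```

>>> send_rows(
  moves="1 -0.002 0 -0.018 0; 1 -0.002 0 -0.02 0; 1 -0.002 0 -0.02 0; 1 -0.002 0 -0.02 0; 1 -0.002 0 -0.02 0; 1 -0.002 0 -0.02 0; 1 -0.002 0 -0.02 0; 1 -0.0018 0 -0.0157 0; 1 0 0 0 0; 1 0 0 0 0",
)

```text
time: 8.17
tool_pos: [0.4704, -0.1476, 0.1409]
ee_rot: [-1.569, 0.003, -0.002]
wrist_force: [-0.5, 0.2, -2.5]
width: 0.0414
```

>>> send_rows(
  moves="1 0 0.02 0 0; 1 0 0.02 0 0; 1 0 0.02 0 0; 1 0 0.015 0 0; 1 0 0.01 0 0; 1 0 0.01 0 0; 1 0 0 0 0; 1 0 0 0 0; 1 0 0 0 0; 1 0 0 0 0",
)

```text
time: 9.0
tool_pos: [0.4722, -0.1479, 0.0487]
ee_rot: [-1.572, -0.002, 0.0]
wrist_force: [-0.2, 0.1, -1.5]
width: 0.0416
```

```bash
python3 to.py .4715 -.1477 .0272 0
```

```text
t 9.0 pos [ 0.4722 -0.1479  0.0487] rot [-9.005e+01 -1.300e-01  1.000e-02] w 0.0416 F [-0.2  0.1 -1.5]
roll 0.01 then tx -0.0007 ty 0.0215 tz 0.0002
```

>>> send_rows(
  moves="1 -0.0005 0.007 0 0; 1 0 0.007 0 0; 1 0 0.005 0 0; 1 0 0.002 0 0; 1 0 0 0 0; 1 0 0 0 0; 1 0 0 0 0; 1 0 0 0 0; 1 0 0 0 0; 1 0 0 0 0",
)

```text
time: 9.83
tool_pos: [0.4707, -0.1476, 0.0264]
ee_rot: [-1.571, 0.0, 0.0]
wrist_force: [-0.5, 0.8, 1.8]
width: 0.0415
```

```bash
python3 to.py .4715 -.1477 .0272 0
```

```text
t 9.8333 pos [ 0.4707 -0.1476  0.0264] rot [-9.e+01  1.e-02  0.e+00] w 0.0415 F [-0.5  0.8  1.8]
roll 0.0 then tx 0.0008 ty -0.0008 tz -0.0001
```

>>> send_rows(
  moves="-1 0 0 0 0; -1 0 0 0 0; -1 0 0 0 0; -1 0 0 0 0; -1 0 0 0 0; -1 0 0 0 0; -1 0 -0.01 0 0; -1 0 -0.02 0 0; -1 0 -0.02 0 0; -1 0 -0.03 0 0",
)

```text
time: 10.67
tool_pos: [0.4694, -0.147, 0.1059]
ee_rot: [-1.569, 0.004, -0.0]
wrist_force: [0.3, 0.2, 0.2]
width: 0.0933
```

>>> send_rows(
  moves="-1 0 -0.03 0 0; -1 0 -0.03 0 0; -1 0 0 0.03 0; -1 0 0 0.03 0; -1 0 0 0.03 0; -1 0 0 0.03 0; -1 0 0 0.03 0; -1 0 0 0 0; -1 0 0 0 0; -1 0 0 0 0",
)

```text
time: 11.5
tool_pos: [0.4709, 0.002, 0.167]
ee_rot: [-1.572, -0.001, 0.0]
wrist_force: [-0.6, -0.6, -0.1]
width: 0.0939
```

```bash
cat > chk.py <<'E'
import sys
from bench import imaging
from fit import *
k=sys.argv[1]; g=[float(v) for v in sys.argv[3:]]; z0=float(sys.argv[2]); vs=[]
PL={"eye":(.4715,-.1477),"jar":(.5555,.352),"slide":(.654,.1952),"sq":(.6598,.0135)}[k]
for cam in("top","scene"):
    s=imaging.snapshot(cam); q,i,v=fit(s,k,g,z0,thr=40)
    p0=proj(s,[*PL,.02]).astype(int); x0,y0=max(p0[0]-50,0),max(p0[1]-45,0)
    vs+= [cv2.resize(v,(190,190)),cv2.resize(s["image"][y0:y0+90,x0:x0+100],(211,190),interpolation=cv2.INTER_CUBIC)]
    print(cam,q.round(4),round(i,3))
cv2.imwrite(f"pics/chk_{k}.png",np.hstack(vs)[:,:,::-1])
E
python3 chk.py eye .004 .4715 -.1477;python3 to.py .3962 -.2768 .12 0
```

```text
top [ 0.4702 -0.1459] 0.394
scene [ 0.4766 -0.1512] 0.885
t 11.6 pos [0.4709 0.0013 0.1667] rot [-9.003e+01 -2.000e-02 -8.000e-02] w 0.0939 F [ 1.1  0.1 -0.1]
roll -0.08 then tx -0.0747 ty 0.0467 tz -0.2781
```

View pics/chk_eye.png

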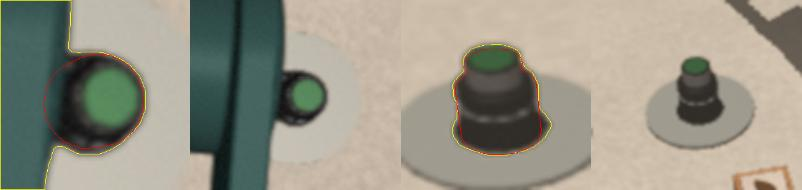

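>>> send_rows(
  moves="-1 -0.007 0 -0.025 0; -1 -0.0075 0 -0.028 0; -1 -0.0075 0 -0.028 0; -1 -0.0075 0 -0.028 0; -1 -0.0075 0 -0.028 0; -1 -0.0075 0 -0.028 0; -1 -0.0075 0 -0.028 0; -1 -0.0075 0 -0.028 0; -1 -0.0075 0 -0.028 0; -1 -0.0075 0 -0.028 0",
)

```text
time: 12.43
tool_pos: [0.395, -0.2771, 0.1665]
ee_rot: [-1.571, -0.0, -0.002]
wrist_force: [-0.6, 0.5, 0.2]
width: 0.094
```

>>> send_rows(
  moves="-1 0 0.01 0 0; -1 0 0.01 0 0; -1 0 0.01 0 0; -1 0 0 0 0; -1 0 0 0 0; -1 0 0 0 0; -1 0 0 0 0; -1 0 0 0 0; -1 0 0 0 0; -1 0 0 0 0",
)

```text
time: 13.27
tool_pos: [0.3966, -0.2746, 0.1369]
ee_rot: [-1.571, -0.001, 0.0]
wrist_force: [-0.1, -0.1, 0.2]
width: 0.094
```

```bash
python3 to.py .3962 -.2768 .03 0
python3 - <<'E'
from bench import imaging
from fit import *
a=[imaging.snapshot(n) for n in("top","scene")]
v=[cv2.resize(s["image"][y-70:y+70,x-100:x+100],(400,280),interpolation=cv2.INTER_CUBIC) for s,(x,y) in zip(a,((445,290),(200,250)))]
cv2.imwrite("pics/a2.png",np.hstack(v)[:,:,::-1])
E
```

```text
t 13.2667 pos [ 0.3966 -0.2746  0.1369] rot [-9.003e+01 -4.000e-02  3.000e-02] w 0.094 F [-0.1 -0.1  0.2]
roll 0.03 then tx -0.0004 ty 0.1069 tz -0.0022
```

View pics/a2.png

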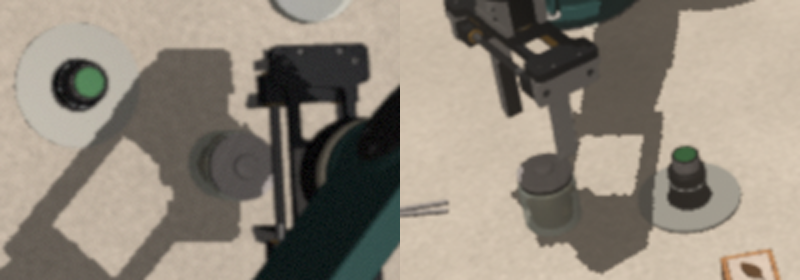

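>>> send_rows(
  moves="-1 0 0.013 -0.002 0; -1 0 0.015 0 0; -1 0 0.015 0 0; -1 0 0.015 0 0; -1 0 0.015 0 0; -1 0 0.014 0 0; -1 0 0.012 0 0; -1 0 0.007 0 0; -1 0 0 0 0; -1 0 0 0 0",
)

```text
time: 14.2
tool_pos: [0.3963, -0.2766, 0.0305]
ee_rot: [-1.57, 0.0, -0.0]
wrist_force: [0.1, 0.5, 0.4]
width: 0.0943
```

>>> send_rows(
  moves="1 0 0 0 0; 1 0 0 0 0; 1 0 0 0 0; 1 0 0 0 0; 1 0 0 0 0; 1 0 0 0 0; 1 0 0 0 0; 1 0 0 0 0; 1 0 0 0 0; 1 0 0 0 0",
)

```text
time: 15.03
tool_pos: [0.3961, -0.2767, 0.0308]
ee_rot: [-1.571, 0.001, 0.0]
wrist_force: [-3.1, 1.6, 5.5]
width: 0.0613
```

```bash
python3 to.py .3962 -.2768 .2 0;python3 chk.py eye .004 .4715 -.1477
```

```text
t 15.0333 pos [ 0.3961 -0.2767  0.0308] rot [-9.001e+01  3.000e-02  0.000e+00] w 0.0613 F [-3.1  1.6  5.5]
roll 0.0 then tx 0.0001 ty -0.1692 tz -0.0001
top [ 0.4696 -0.1452] 0.859
scene [ 0.475  -0.1504] 0.935
```

View pics/chk_eye.png

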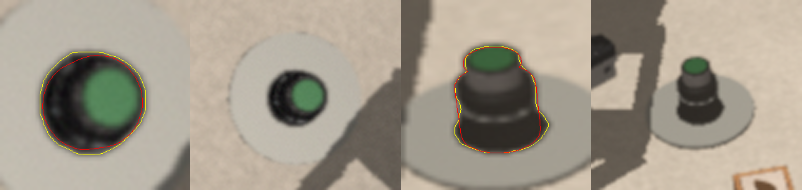

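>>> send_rows(
  moves="1 0 -0.005 0 0; 1 0 -0.01 0 0; 1 0 -0.015 0 0; 1 0 -0.02 0 0; 1 0 -0.025 0 0; 1 0 -0.025 0 0; 1 0 -0.025 0 0; 1 0 -0.02 0 0; 1 0 -0.015 0 0; 1 0 -0.01 0 0",
)

```text
time: 15.97
tool_pos: [0.3971, -0.2769, 0.2029]
ee_rot: [-1.573, -0.003, 0.0]
wrist_force: [0.1, 0.1, -2.8]
width: 0.0614
```

>>> send_rows(
  moves="1 0.003 0 0.01 0; 1 0.005 0 0.02 0; 1 0.007 0 0.028 0; 1 0.007 0 0.028 0; 1 0.007 0 0.028 0; 1 0.007 0 0.028 0; 1 0.007 0 0.028 0; 1 0.007 0 0.028 0; 1 0.007 0 0.028 0; 1 0.007 0 0.028 0",
)

```text
time: 16.8
tool_pos: [0.4596, -0.0202, 0.1988]
ee_rot: [-1.57, 0.002, 0.0]
wrist_force: [-0.2, -0.1, -2.7]
width: 0.0615
```

>>> send_rows(
  moves="1 0.007 0 0.028 0; 1 0.007 0 0.028 0; 1 0.007 0 0.028 0; 1 0.007 0 0.028 0; 1 0.007 0 0.028 0; 1 0.007 0 0.028 0; 1 0.007 0 0.028 0; 1 0.007 0 0.028 0; 1 0.007 0 0.028 0; 1 0.007 0 0.028 0",
)

```text
time: 17.63
tool_pos: [0.5291, 0.2595, 0.1985]
ee_rot: [-1.571, 0.003, 0.001]
wrist_force: [-0.2, -0.5, -3.3]
width: 0.0612
```

```bash
python3 to.py .5555 .352 .035 0
```

```text
t 17.6333 pos [0.5291 0.2595 0.1985] rot [-9.003e+01  1.800e-01  4.000e-02] w 0.0612 F [-0.2 -0.5 -3.3]
roll 0.04 then tx 0.0264 ty 0.1635 tz 0.0925
```

>>> send_rows(
  moves="1 0.006 0 0.025 0; 1 0.006 0 0.022 0; 1 0.006 0 0.02 0; 1 0.005 0 0.016 0; 1 0.003 0 0.01 0; 1 0 0 0 0; 1 0 0 0 0; 1 0 0.01 0 0; 1 0 0.02 0 0; 1 0 0.02 0 0",
)

```text
time: 18.47
tool_pos: [0.5567, 0.3495, 0.1509]
ee_rot: [-1.57, -0.002, -0.001]
wrist_force: [0.0, -0.1, -2.7]
width: 0.0612
```

>>> send_rows(
  moves="1 0 0.02 0 0; 1 0 0.02 0 0; 1 0 0.02 0 0; 1 0 0.015 0 0; 1 0 0.01 0 0; 1 0 0.005 0 0; 1 0 0 0 0; 1 0 0 0 0; 1 0 0 0 0; 1 0 0 0 0",
)

```text
time: 19.3
tool_pos: [0.5572, 0.3508, 0.0623]
ee_rot: [-1.569, -0.003, 0.0]
wrist_force: [0.5, 0.0, -2.5]
width: 0.0611
```

```bash
python3 to.py .5555 .352 .035 0
```

```text
t 19.3 pos [0.5572 0.3508 0.0623] rot [-89.92  -0.15   0.  ] w 0.0611 F [ 0.5  0.  -2.5]
roll 0.0 then tx -0.0017 ty 0.0273 tz 0.0012
```

>>> send_rows(
  moves="1 -0.0012 0.007 0.001 0; 1 0 0.007 0 0; 1 0 0.006 0 0; 1 0 0.004 0 0; 1 0 0.003 0 0; 1 0 0 0 0; 1 0 0 0 0; 1 0 0 0 0; 1 0 0 0 0; 1 0 0 0 0",
)

```text
time: 20.13
tool_pos: [0.5545, 0.3512, 0.0347]
ee_rot: [-1.571, 0.001, 0.0]
wrist_force: [-4.1, -2.0, 5.1]
width: 0.0616
```

```bash
python3 to.py .5555 .352 .035 0
```

```text
t 20.1333 pos [0.5545 0.3512 0.0347] rot [-9.002e+01  6.000e-02  1.000e-02] w 0.0616 F [-4.1 -2.   5.1]
roll 0.01 then tx 0.0010 ty -0.0003 tz 0.0008
```

>>> send_rows(
  moves="-1 0 0 0 0; -1 0 0 0 0; -1 0 0 0 0; -1 0 0 0 0; -1 0 0 0 0; -1 0 0 0 0; -1 0 -0.01 0 0; -1 0 -0.02 0 0; -1 0 -0.025 0 0; -1 0 -0.025 0 0",
)

```text
time: 20.97
tool_pos: [0.5548, 0.3512, 0.1144]
ee_rot: [-1.571, 0.001, -0.0]
wrist_force: [-0.2, -0.4, -0.0]
width: 0.0939
```

>>> send_rows(
  moves="-1 0 -0.025 0 0; -1 0 -0.02 0 0; -1 -0.02 -0.01 -0.005 0; -1 -0.025 0 -0.01 0; -1 -0.025 0 -0.01 0; -1 -0.025 0 -0.01 0; -1 -0.025 0 -0.01 0; -1 -0.02 0 -0.008 0; -1 -0.01 0 -0.003 0; -1 0 0 0 0",
)

```text
time: 21.8
tool_pos: [0.4039, 0.2952, 0.1697]
ee_rot: [-1.57, -0.001, 0.001]
wrist_force: [1.1, -0.2, 0.5]
width: 0.0942
```

```bash
python3 to.py .403 .2955 .023 52.5; python3 chk.py jar .004 .5555 .352
```

```text
t 21.8 pos [0.4039 0.2952 0.1697] rot [-8.994e+01 -8.000e-02  4.000e-02] w 0.0942 F [ 1.1 -0.2  0.5]
roll -52.46 then tx -0.0003 ty 0.1467 tz 0.0009
top [0.5483 0.3359] 0.403
scene [0.5624 0.3403] 0.685
```

View pics/chk_jar.png

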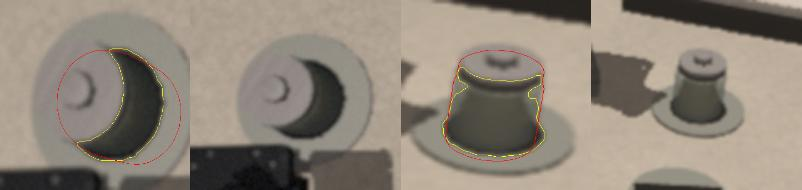

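>>> send_rows(
  moves="-1 0 0 0 -6.5; -1 0 0 0 -6.5; -1 0 0 0 -6.5; -1 0 0 0 -6.5; -1 0 0 0 -6.5; -1 0 0 0 -6.5; -1 0 0 0 -6.5; -1 0 0 0 -5; -1 0 0 0 -2; -1 0 0 0 0",
)

```text
time: 22.73
tool_pos: [0.4065, 0.2958, 0.1683]
ee_rot: [-1.571, -0.0, 0.916]
wrist_force: [-0.1, -0.4, 0.5]
width: 0.0941
```

>>> send_rows(
  moves="-1 0 0.02 0 0; -1 0 0.02 0 0; -1 0 0.02 0 0; -1 0 0.02 0 0; -1 0 0.015 0 0; -1 0 0 0 0; -1 0 0 0 0; -1 0 0 0 0; -1 0 0 0 0; -1 0 0 0 0",
)

```text
time: 23.57
tool_pos: [0.4062, 0.2959, 0.075]
ee_rot: [-1.572, -0.003, 0.916]
wrist_force: [0.4, -0.8, -1.1]
width: 0.0942
```

```bash
python3 to.py .403 .2955 .023 52.5
python3 - <<'E'
from bench import imaging
from fit import *
a=[imaging.snapshot(n) for n in("top","scene")]
v=[cv2.resize(s["image"][y-70:y+70,x-100:x+100],(400,280),interpolation=cv2.INTER_CUBIC) for s,(x,y) in zip(a,((120,290),(360,170)))]
cv2.imwrite("pics/a3.png",np.hstack(v)[:,:,::-1])
E
```

```text
t 23.5667 pos [0.4062 0.2959 0.075 ] rot [-90.06  -0.16  52.49] w 0.0942 F [ 0.4 -0.8 -1.1]
roll -0.01 then tx -0.0023 ty 0.0520 tz 0.0022
```

View pics/a3.png

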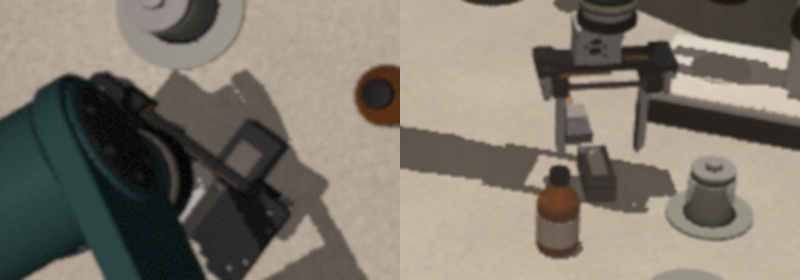

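Jaws are squarely across the slide box. I'll correct the offset and go down.

>>> send_rows(
  moves="-1 -0.0023 0.01 0.0022 0; -1 0 0.012 0 0; -1 0 0.012 0 0; -1 0 0.01 0 0; -1 0 0.007 0 0; -1 0 0 0 0; -1 0 0 0 0; -1 0 0 0 0; -1 0 0 0 0; -1 0 0 0 0",
)

```text
time: 24.5
tool_pos: [0.4025, 0.2952, 0.0233]
ee_rot: [-1.571, -0.002, 0.916]
wrist_force: [-0.5, -0.1, 0.2]
width: 0.0942
```

>>> send_rows(
  moves="1 0 0 0 0; 1 0 0 0 0; 1 0 0 0 0; 1 0 0 0 0; 1 0 0 0 0; 1 0 0 0 0; 1 0 0 0 0; 1 0 0 0 0; 1 0 0 0 0; 1 0 0 0 0",
)

```text
time: 25.33
tool_pos: [0.4021, 0.295, 0.0225]
ee_rot: [-1.571, -0.0, 0.916]
wrist_force: [0.5, 0.1, -0.1]
width: 0.0402
```

>>> send_rows(
  moves="1 0 -0.01 0 0; 1 0 -0.015 0 0; 1 0 -0.02 0 0; 1 0 -0.025 0 0; 1 0 -0.03 0 0; 1 0 -0.03 0 0; 1 0 -0.025 0 0; 1 0 -0.015 0 0; 1 0 -0.005 0 0; 1 0 0 0 0",
)

```text
time: 26.17
tool_pos: [0.4026, 0.2952, 0.1995]
ee_rot: [-1.572, -0.003, 0.916]
wrist_force: [0.8, 0.2, -1.6]
width: 0.0399
```

```bash
python3 to.py .654 .1952 .027 -48.3
```

```text
t 26.1667 pos [0.4026 0.2952 0.1995] rot [-90.08  -0.19  52.5 ] w 0.0399 F [ 0.8  0.2 -1.6]
roll 100.8 then tx 0.2419 ty 0.1725 tz 0.1212
```

>>> send_rows(
  moves="1 0 0 0 4; 1 0 0 0 6.6; 1 0 0 0 6.6; 1 0 0 0 6.6; 1 0 0 0 6.6; 1 0 0 0 6.6; 1 0 0 0 6.6; 1 0 0 0 6.6; 1 0 0 0 6.6; 1 0 0 0 6.6",
)

```text
time: 27.0
tool_pos: [0.4009, 0.2943, 0.1951]
ee_rot: [-1.574, 0.003, -0.196]
wrist_force: [-0.9, -0.3, -1.3]
width: 0.0402
```

>>> send_rows(
  moves="1 0 0 0 6.6; 1 0 0 0 6.6; 1 0 0 0 6.6; 1 0 0 0 6.6; 1 0 0 0 6; 1 0 0 0 5; 1 0 0 0 0; 1 0.01 0 0.005 0; 1 0.02 0 0.01 0; 1 0.02 0 0.01 0",
)

```text
time: 27.83
tool_pos: [0.4544, 0.2737, 0.1967]
ee_rot: [-1.572, 0.0, -0.839]
wrist_force: [-1.4, 0.4, -1.2]
width: 0.0398
```

>>> send_rows(
  moves="1 0.025 0 0.0125 0; 1 0.025 0 0.0125 0; 1 0.025 0 0.0125 0; 1 0.025 0 0.0125 0; 1 0.025 0 0.0125 0; 1 0.025 0 0.0125 0; 1 0.02 0 0.01 0; 1 0.015 0 0.0075 0; 1 0.005 0 0.0025 0; 1 0 0 0 0",
)

```text
time: 28.67
tool_pos: [0.6521, 0.1941, 0.1955]
ee_rot: [-1.573, 0.001, -0.844]
wrist_force: [0.2, -0.0, -1.8]
width: 0.0398
```

```bash
python3 to.py .654 .1952 .027 -48.3
python3 - <<'E'
from bench import imaging
import cv2
cv2.imwrite("pics/a4.png",imaging.snapshot("top")["image"][:,:,::-1])
E
```

```text
t 28.6667 pos [0.6521 0.1941 0.1955] rot [-9.013e+01  6.000e-02 -4.834e+01] w 0.0398 F [ 0.2 -0.  -1.8]
roll -0.04 then tx 0.0004 ty 0.1685 tz 0.0021
```

View pics/a4.png

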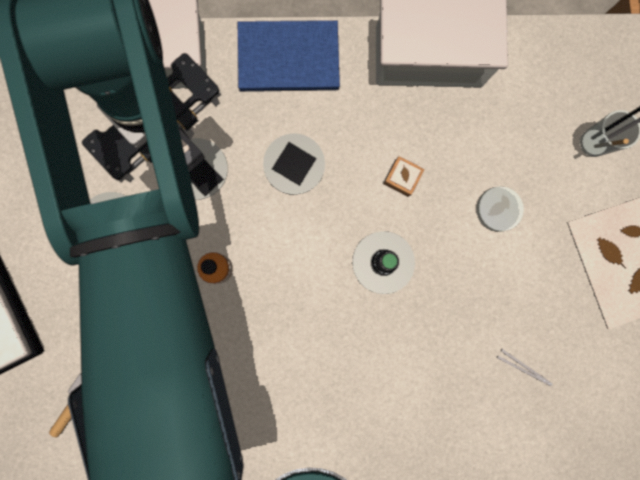

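Run:
```python
from bench import imaging
from h import *
s=imaging.snapshot("top"); b=imaging.snapshot("scene")
print([back(s,p,0).round(3) for p in((95,90),(200,85),(385,83))],[back(s,p,.13).round(3) for p in((75,75),(198,68))])
print([ (back(b,p,0).round(3)) for p in((458,290),(500,307))], back(b,(462,250),.1).round(3))
```

```text
[array([0.807, 0.384, 0.   ]), array([0.814, 0.188, 0.   ]), array([ 0.813, -0.164,  0.   ])] [array([0.783, 0.367, 0.13 ]), array([0.792, 0.167, 0.13 ])]
[array([0.825, 0.172, 0.   ]), array([0.917, 0.194, 0.   ])] [0.81  0.181 0.1  ]
```

>>> send_rows(
  moves="1 0 0.015 0.002 0; 1 0 0.02 0 0; 1 0 0.025 0 0; 1 0 0.025 0 0; 1 0 0.02 0 0; 1 0 0.02 0 0; 1 0 0.01 0 0; 1 0 0.005 0 0; 1 0 0 0 0; 1 0 0 0 0",
)

```text
time: 29.65
tool_pos: [0.6531, 0.1973, 0.0589]
ee_rot: [-1.569, -0.001, -0.842]
wrist_force: [-0.1, 0.5, -1.0]
width: 0.0399
```

>>> send_rows(
  moves="1 0 0 0 0; 1 0 0 0 0; 1 0 0 0 0; 1 0 0 0 0; 1 0 0 0 0; 1 0 0 0 0; 1 0 0 0 0; 1 0 0 0 0; 1 0 0 0 0; 1 0 0 0 0",
)

```text
time: 30.48
tool_pos: [0.6527, 0.1969, 0.0574]
ee_rot: [-1.571, 0.0, -0.843]
wrist_force: [-0.3, 0.3, -2.2]
width: 0.0396
```

```bash
python3 to.py .654 .1952 .027 -48.3
```

```text
t 30.4833 pos [0.6527 0.1969 0.0574] rot [-9.00e+01  1.00e-02 -4.83e+01] w 0.0396 F [-0.3  0.3 -2.2]
roll -0.0 then tx 0.0021 ty 0.0304 tz -0.0001
```

>>> send_rows(
  moves="1 0.002 0.007 0 0; 1 0 0.008 0 0; 1 0 0.007 0 0; 1 0 0.005 0 0; 1 0 0.0033 0 0; 1 0 0 0 0; 1 0 0 0 0; 1 0 0 0 0; 1 0 0 0 0; 1 0 0 0 0",
)

```text
time: 31.32
tool_pos: [0.654, 0.1954, 0.0271]
ee_rot: [-1.571, 0.0, -0.843]
wrist_force: [0.9, -0.3, -1.5]
width: 0.04
```

```bash
python3 to.py .654 .1952 .027 -48.3
```

```text
t 31.3167 pos [0.654  0.1954 0.0271] rot [-90.    0.  -48.3] w 0.04 F [ 0.9 -0.3 -1.5]
roll -0.0 then tx 0.0001 ty 0.0001 tz -0.0002
```

Just above contact. I'll lower it 0.4 mm, release and retreat.

>>> send_rows(
  moves="1 0 0.0004 0 0; 1 0 0 0 0; -1 0 0 0 0; -1 0 0 0 0; -1 0 0 0 0; -1 0 0 0 0; -1 0 0 0 0; -1 0 0 0 0; -1 0 -0.01 0 0; -1 0 -0.02 0 0",
)

```text
time: 32.15
tool_pos: [0.6518, 0.1949, 0.054]
ee_rot: [-1.577, 0.003, -0.843]
wrist_force: [-0.1, 0.0, -0.4]
width: 0.0898
```

>>> send_rows(
  moves="-1 0 -0.03 0 0; -1 0 -0.03 0 0; -1 0 -0.03 0 -6; -1 0 -0.02 0 -6; -1 0 -0.01 0 -6; -1 0 0 0 -2; -1 0 0 0 0; -1 0 0 0 0; -1 0 0 0 0; -1 0 0 0 0",
)

```text
time: 32.98
tool_pos: [0.6536, 0.1953, 0.1759]
ee_rot: [-1.572, 0.001, -0.494]
wrist_force: [0.5, 0.4, 0.5]
width: 0.0942
```

```bash
python3 to.py .629 -.1888 .023 -28.4
```

```text
t 32.9833 pos [0.6536 0.1953 0.1759] rot [-9.006e+01  7.000e-02 -2.833e+01] w 0.0942 F [0.5 0.4 0.5]
roll 0.07 then tx 0.1610 ty 0.1529 tz -0.3496
```

>>> send_rows(
  moves="-1 0.0115 0 -0.025 0; -1 0.0115 0 -0.025 0; -1 0.0115 0 -0.025 0; -1 0.0115 0 -0.025 0; -1 0.0115 0 -0.025 0; -1 0.0115 0 -0.025 0; -1 0.0115 0 -0.025 0; -1 0.0115 0 -0.025 0; -1 0.0115 0 -0.025 0; -1 0.0115 0 -0.025 0",
)

```text
time: 33.82
tool_pos: [0.6362, -0.0805, 0.1761]
ee_rot: [-1.571, 0.001, -0.494]
wrist_force: [0.0, 0.4, -0.1]
width: 0.0939
```

>>> send_rows(
  moves="-1 0.0115 0 -0.025 0; -1 0.0115 0 -0.025 0; -1 0.0115 0 -0.025 0; -1 0.0075 0 -0.017 0; -1 0.004 0 -0.0076 0; -1 0 0 0 0; -1 0 0.02 0 0; -1 0 0.03 0 0; -1 0 0.02 0 0; -1 0 0.01 0 0",
)

```text
time: 34.65
tool_pos: [0.6284, -0.1863, 0.0927]
ee_rot: [-1.571, 0.007, -0.492]
wrist_force: [-0.2, 0.0, -0.5]
width: 0.0937
```

>>> send_rows(
  moves="-1 0 0 0 0; -1 0 0 0 0; -1 0 0 0 0; -1 0 0 0 0; -1 0 0 0 0; -1 0 0 0 0; -1 0 0 0 0; -1 0 0 0 0; -1 0 0 0 0; -1 0 0 0 0",
)

```text
time: 35.48
tool_pos: [0.63, -0.1888, 0.0968]
ee_rot: [-1.571, 0.0, -0.494]
wrist_force: [0.2, 0.2, 0.2]
width: 0.0944
```

```bash
python3 to.py .629 -.1888 .023 -28.4; python3 chk.py jar .004 .5555 .352; python3 chk.py slide .004 .654 .1952 .73;  python3 - <<'E'
from bench import imaging
from fit import *
a=[imaging.snapshot(n) for n in("top","scene")]
v=[cv2.resize(a[0]["image"],(400,300),interpolation=cv2.INTER_AREA),cv2.resize(a[1]["image"][240:390,170:370],(400,300),interpolation=cv2.INTER_CUBIC)]
w=[cv2.imread(f"pics/chk_{k}.png")[:,:800,::-1] for k in("jar","slide")]
w=[cv2.resize(x,(800,140)) for x in w]
cv2.imwrite("pics/a5.png",np.vstack([np.hstack(v)]+w)[:,:,::-1])
E
```

```text
t 35.4833 pos [ 0.63   -0.1888  0.0968] rot [-89.99   0.   -28.3 ] w 0.0944 F [0.2 0.2 0.2]
roll 0.1 then tx -0.0009 ty 0.0738 tz -0.0005
top [0.5491 0.3372] 0.42
scene [0.5636 0.3393] 0.694
top [0.6524 0.1936 0.7923] 0.82
scene [0.6584 0.1901 0.7387] 0.745
```

View pics/a5.png

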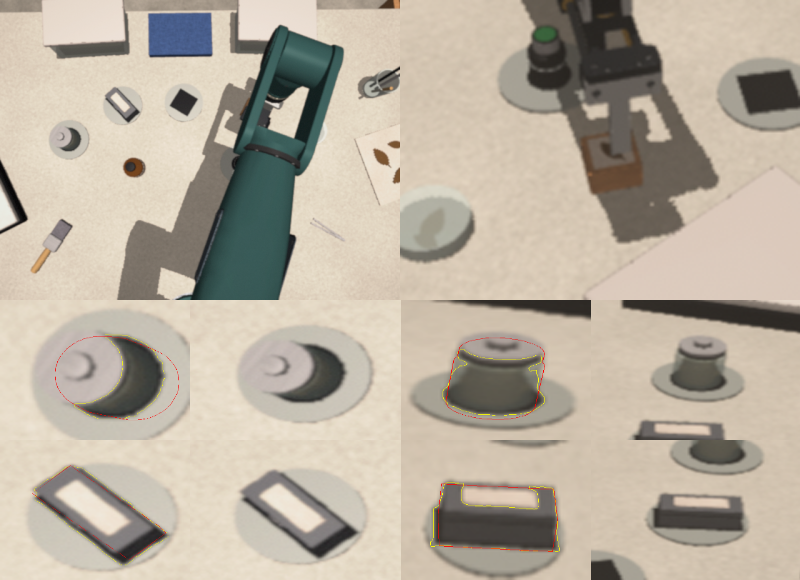

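>>> send_rows(
  moves="-1 -0.0009 0.012 -0.0005 0; -1 0 0.014 0 0; -1 0 0.014 0 0; -1 0 0.014 0 0; -1 0 0.012 0 0; -1 0 0.007 0 0; -1 0 0.001 0 0; -1 0 0 0 0; -1 0 0 0 0; -1 0 0 0 0",
)

```text
time: 36.62
tool_pos: [0.6298, -0.1891, 0.024]
ee_rot: [-1.57, -0.002, -0.494]
wrist_force: [0.5, 0.2, -0.1]
width: 0.094
```

>>> send_rows(
  moves="1 0 0 0 0; 1 0 0 0 0; 1 0 0 0 0; 1 0 0 0 0; 1 0 0 0 0; 1 0 0 0 0; 1 0 0 0 0; 1 0 0 0 0; 1 0 0 0 0; 1 0 0 0 0",
)

```text
time: 37.45
tool_pos: [0.6289, -0.1887, 0.0227]
ee_rot: [-1.571, 0.0, -0.494]
wrist_force: [0.1, 0.9, 1.3]
width: 0.0537
```

>>> send_rows(
  moves="1 0 -0.01 0 0; 1 0 -0.015 0 0; 1 0 -0.02 0 0; 1 0 -0.02 0 0; 1 0 -0.02 0 0; 1 0 -0.015 0 0; 1 0 -0.005 0 0; 1 0 0 0 0; 1 0 0 0 4.3; 1 0 0 0 0",
)

```text
time: 38.28
tool_pos: [0.6283, -0.1885, 0.1263]
ee_rot: [-1.571, 0.002, -0.57]
wrist_force: [-0.2, -0.4, -0.7]
width: 0.0542
```

```bash
python3 to.py .6598 .0135 .027 -32.6
```

```text
t 38.2833 pos [ 0.6283 -0.1885  0.1263] rot [-90.02   0.14 -32.67] w 0.0542 F [-0.2 -0.4 -0.7]
roll -0.07 then tx -0.0823 ty 0.0993 tz 0.1872
```

>>> send_rows(
  moves="1 -0.006 0 0.014 0; 1 -0.01 0 0.023 0; 1 -0.011 0 0.025 0; 1 -0.011 0 0.025 0; 1 -0.011 0 0.025 0; 1 -0.011 0 0.025 0; 1 -0.01 0 0.023 0; 1 -0.007 0 0.016 0; 1 -0.004 0 0.008 0; 1 0 0 0 0",
)

```text
time: 39.12
tool_pos: [0.6594, 0.0129, 0.1268]
ee_rot: [-1.571, 0.002, -0.565]
wrist_force: [-0.1, -0.3, -1.4]
width: 0.054
```

>>> send_rows(
  moves="1 0 0.01 0 0; 1 0 0.02 0 0; 1 0 0.02 0 0; 1 0 0.015 0 0; 1 0 0.005 0 0; 1 0 0 0 0; 1 0 0 0 0; 1 0 0 0 0; 1 0 0 0 0; 1 0 0 0 0",
)

```text
time: 39.95
tool_pos: [0.6608, 0.0097, 0.0593]
ee_rot: [-1.57, -0.002, -0.569]
wrist_force: [-1.0, -0.3, -0.8]
width: 0.0536
```

```bash
python3 to.py .6598 .0135 .027 -32.6
```

```text
t 39.95 pos [0.6608 0.0097 0.0593] rot [-89.93  -0.13 -32.6 ] w 0.0536 F [-1.  -0.3 -0.8]
roll -0.0 then tx -0.0029 ty 0.0323 tz 0.0027
```

>>> send_rows(
  moves="1 -0.0029 0.007 0.0027 0; 1 0 0.008 0 0; 1 0 0.006 0 0; 1 0 0.004 0 0; 1 0 0.003 0 0; 1 0 0.002 0 0; 1 0 0 0 0; 1 0 0 0 0; 1 0 0 0 0; 1 0 0 0 0",
)

```text
time: 40.78
tool_pos: [0.6592, 0.0136, 0.0281]
ee_rot: [-1.57, -0.001, -0.569]
wrist_force: [-0.5, 0.3, -0.1]
width: 0.054
```

```bash
python3 to.py .6598 .0135 .027 -32.6
```

```text
t 40.7833 pos [0.6592 0.0136 0.0281] rot [-8.998e+01 -3.000e-02 -3.260e+01] w 0.054 F [-0.5  0.3 -0.1]
roll -0.0 then tx 0.0006 ty 0.0011 tz 0.0002
```

>>> send_rows(
  moves="1 0 0.0008 0 0; 1 0 0 0 0; -1 0 0 0 0; -1 0 0 0 0; -1 0 0 0 0; -1 0 0 0 0; -1 0 0 0 0; -1 0 0 0 0; -1 0 -0.01 0 0; -1 0 -0.02 0 0",
)

```text
time: 41.62
tool_pos: [0.6567, 0.0139, 0.0543]
ee_rot: [-1.574, 0.006, -0.569]
wrist_force: [0.1, -0.6, -0.4]
width: 0.0934
```

>>> send_rows(
  moves="-1 0 -0.03 0 0; -1 0 -0.03 0 0; -1 0 -0.03 0 0; -1 0 -0.02 0 0; -1 -0.02 -0.01 -0.01 0; -1 -0.02 0 -0.01 0; -1 -0.03 0 -0.02 0; -1 -0.03 0 -0.02 0; -1 -0.03 0 -0.02 0; -1 -0.03 0 -0.02 0",
)

```text
time: 42.45
tool_pos: [0.4686, 0.0157, 0.1777]
ee_rot: [-1.57, -0.001, -0.569]
wrist_force: [-1.0, -0.5, 0.5]
width: 0.094
```

>>> send_rows(
  moves="-1 -0.02 0 -0.02 0; -1 -0.02 0 -0.02 0; -1 -0.02 -0.02 -0.02 0; -1 -0.02 -0.02 -0.02 0; -1 0 -0.02 -0.02 0; -1 0 0 -0.02 0; -1 0 0 -0.02 0; -1 0 0 -0.02 0; -1 0 0 -0.02 0; -1 0 0 0 0",
)

```text
time: 43.28
tool_pos: [0.3046, -0.0947, 0.238]
ee_rot: [-1.572, -0.002, -0.573]
wrist_force: [-0.1, 0.5, 0.4]
width: 0.0938
```

```bash
python3 to.py .3 0 .25 0
python3 - <<'E'
from bench import imaging
from fit import *
a=[imaging.snapshot(n) for n in("top","scene")]
cv2.imwrite("pics/f_top.png",a[0]["image"][:,:,::-1])
P={"eye":(.4715,-.1477,.004),"jar":(.5555,.352,.004),"slide":(.654,.1952,.004),"sq":(.6598,.0135,.004)}
# overlay the expected base/top outlines at the plate centres on each camera (camera bias +-(1,-.7)mm applied)
import math
yaw={"slide":math.radians(41.75),"sq":math.radians(-32.6)}
rows=[]
for s,b in zip(a,((-.001,.0007),(.001,-.0007))):
    r=[]
    for k,(x,y,z) in P.items():
        c=proj(s,[x,y,.03]); x0,y0=int(c[0])-40,int(c[1])-45; x0=max(x0,0)
        im=cv2.resize(s["image"][y0:y0+80,x0:x0+80],(320,320),interpolation=cv2.INTER_CUBIC)
        w=yaw.get(k,0); C,S=np.cos(w),np.sin(w)
        pts=[np.array([proj(s,[x+b[0]+C*v[0]-S*v[1],y+b[1]+S*v[0]+C*v[1],v[2]+z]) for v in p]) for p in M[k]]
        for p in pts:
            h=cv2.convexHull(((p-[x0,y0]+.5)*4).astype(np.float32)); cv2.polylines(im,[np.round(h).astype(np.int32)],True,(255,0,0),1)
        r.append(cv2.resize(im,(200,200)) if 0 else im[:, :][::1,::1])
    rows.append(np.hstack(r))
o=np.vstack(rows); cv2.imwrite("pics/f_fit.png",cv2.resize(o,(800,400),interpolation=cv2.INTER_AREA)[:,:,::-1])
E
```

```text
t 43.2833 pos [ 0.3046 -0.0947  0.238 ] rot [-90.06  -0.14 -32.85] w 0.0938 F [-0.1  0.5  0.4]
roll -32.85 then tx -0.0046 ty -0.0120 tz 0.0947
```

View pics/f_fit.png

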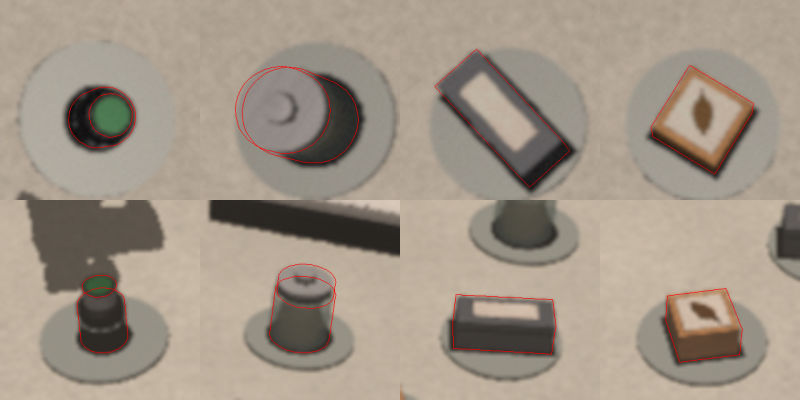

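View pics/f_top.png

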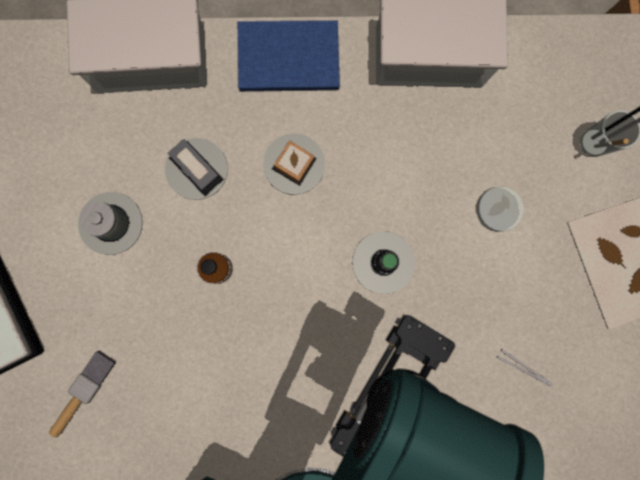

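Run:
```python
from bench import imaging
from fit import *
r=[]
for n,b in(("top",(-.001,.0007)),("scene",(.001,-.0007))):
    s=imaging.snapshot(n); x,y=.5555+b[0],.352+b[1]; c=proj(s,[x,y,.03]); x0,y0=int(c[0])-34,int(c[1])-34
    im=cv2.resize(s["image"][y0:y0+64,x0:x0+64],(400,400),interpolation=cv2.INTER_CUBIC); f=400/64
    for rad,z,col in((.035,.004,(0,0,255)),(.031,.004,(255,0,0)),(.031,.058,(255,0,0)),(.029,.066,(255,255,0)),(.058,.004,(0,255,0))):
        p=np.array([proj(s,v+[x,y,0]) for v in circ(rad,z)]); cv2.polylines(im,[np.round((p-[x0,y0]+.5)*f).astype(np.int32)],True,col,1)
    r.append(im)
cv2.imwrite("pics/f_jar.png",np.hstack(r)[:,:,::-1])
for n,g,t in(("bottle",(.466,.156),14),("dish",(.566,-.366),6)): print(n,fit(imaging.snapshot("top"),n,g,thr=t)[:2])
```

```text
bottle (array([0.46624927, 0.15631808]), np.float64(0.971969545752659))
dish (array([ 0.56420042, -0.36491815]), np.float64(0.9725088052862887))
```

View pics/f_jar.png

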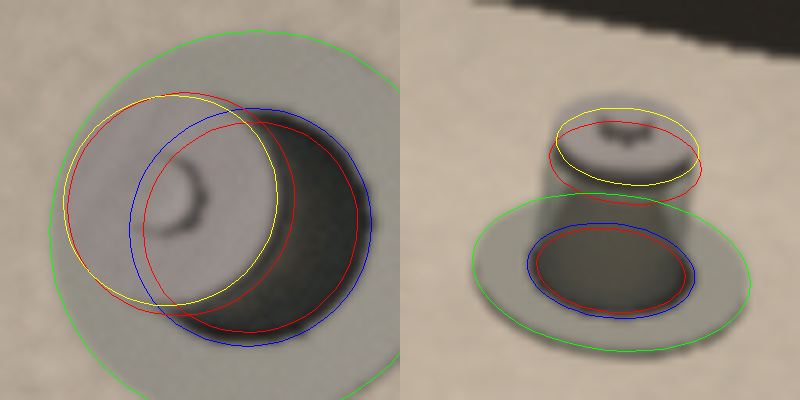

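```bash
python3 -c "
from bench import order
print(order.close_job())"
```

```text
the job is handed in; nothing more can be done
None
```

All four pieces are put away, upright on their matching plates, and the job is handed in. I placed them in the order you listed: eyepiece, jar, slide box, square box. The arm finished clear of everything at about 43.5 s.

- **Position:** In the last pictures from both cameras, each piece matches the outline expected at its plate's centre to about 1–2 mm. Both boxes look lined up with their outlines.
- **Bystanders:** The brown bottle and the glass dish measure the same as at the start, within about 0.2 mm in the top view.
- **Force:** The largest wrist force shown at the end of a move was about 7 N, while gripping and setting down the jar.

Some checks disagreed or failed:
- **Cameras:** The two cameras differ by about 2 mm in x and 1 mm in y, within the stated calibration, so I used their average.
- **Jar:** My automatic outline fits for the placed jar failed, and the slide box fits were poor. For these two I relied on outlines drawn over the pictures. There the scene camera shows the jar's lid about one pixel (about 2 mm) to the left, while the top camera shows it centred.
- **Networks:** They missed the slide box in the first top view and reported some low-confidence confusions, so I checked positions against the pictures.

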